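# Wipe the note board and hold the wiper over the crumb tray

### The arm

A 7-joint arm with a two-finger parallel gripper is mounted at the origin on a cart in front of the work surface, level with it; the furniture and walls round the work are solid. World frame = base frame: x ahead of the robot, y to its left, z up, the work surface at z = 0. Lengths are in m, angles in rad, forces in N, time in s.
With the tool pointing down it reaches from about 0.35 to 0.9 m from the base axis. Payload 8.1 kg.
Tool frame: the origin (TCP) lies at the very end of the fingers, on their centre line; the grasp point (between the pads) lies 19 mm behind it; z points along the fingers, y is the line along which they close (so a half turn about z gives the same grasp; the last joint's range is limited). The gripper opens to 92 mm and grips with 3 to 60 N. Pads are 19 mm wide; open, the fingers measure 130 mm over their backs; the gripper's body (75 mm by 190 mm) begins 47 mm behind the grasp point.
Start: joints at [-1.235, 0.434, 0.025, 1.573, -0.012, 1.134, -0.075], TCP at [0.266, 0.566, 0.227] pointing down, gripper open.
Joint ranges: [-2.62, 2.62], [-0.44, 2.09], [-1.27, 1.32], [0.08, 2.57], [-1.32, 4.46], [0.12, 2], [-2.74, 2.74]. Speed limits (rad/s): [2.22, 2.22, 3.01, 3.01, 3.14, 3.14, 3.14].

### API

Orientations are given as a rotation vector (axis times angle).
In Python, from cell import arm gives the robot as it stands.
- The arm moves only by the shell command python3 -m pendant 'ROWS' [FORCE]. ROWS is a JSON object of lists of equal length, an entry for each row: "slide": the shift along the tool's x, y, z in units of 0.3 m (1.0 is 0.3 m), a list of three; "dr": the turn, a rotation vector about the tool's x, y, z in units of 0.12 rad (1.0 is 0.12 rad), a list of three; "claw": the opening, from 0 (shut) to 1 (fully open). In form: {"slide": [[tx, ty, tz], ...], "dr": [[ax, ay, az], ...], "claw": [claw, ...]}. A call has 1 to 10 rows; each row shifts and turns the commanded pose from where the row before left it, along the tool's axes as they then stand; what a row does not reach is not made up. A row lasts 1/10 s, in which the tool goes at most 50 mm and 8.59 degrees, less where a joint would pass 70% of its speed; a pose out of reach is approached as far as the arm can. A call with a number of a shift or a turn outside -1 to 1 is refused whole. A call with a gripper value outside its range is refused whole. The fingers move at their own pace and stop on an object; FORCE is the grip in N (left out, the last holds). Time passes only in rows, so rows that do not move let the fingers close. It gives the time, the measured TCP pose, the force, the opening and the grip force at its end, in the units of the state.
- arm.observe(): the state, without advancing time (a new reading comes with each control period).
- arm.get_image(name): name is "scene" or "top" or "wrist"; returns the picture (384x512x3 uint8, red, green, blue); there is no depth.
- arm.calibration(name): a dict with "K" (3x3 intrinsics, pixels), "xyz" and "orientation" of the camera in the world. Camera axes: x right, y up, looking along -z (the intrinsics and any distortion apply to the point x, -y, -z); pixel columns grow to the right and rows downward; lengths in m; the calibration is good to about 2 mm. A picture is of the moment at which its call begins: read the wrist's pose just before it. calibration takes no time and is no camera call; for the wrist camera it gives the pose at the moment of the call.
- arm.sign_off(): hands the job in; it is judged then, once.
The state is a dict: "clock": time; "joints": joint angles; "dq": joint speeds; "joint_efforts": joint torques, N m; "position": TCP position; "ee_rot": TCP orientation; "force": force on the tool from outside, world axes, zero at the start; "ft_torque": the same for the moment, N m; "width": opening from 0.0 (shut) to 1.0 (fully open); "gripper_force": force on a finger pad.
Only numpy, scipy, OpenCV 4.12 (cv2) and the standard library are available. Lean on these libraries where they do the work, as an engineer would, in place of code of your own. Each camera call takes 0.05 s, during which the arm holds its last target. There are 200 camera calls.

### The job

Take the blue wiper by its rib and use it to push all three orange chips off the white note board onto the desk, without touching the chips with the fingers. Then carry the wiper over the top of the speaker, without disturbing it or the bottle, and finish still holding it level about 15 mm above the rim of the empty green tray, centred on the tray and lengthwise along it, touching nothing but the gripper, so that I can brush it clean into the tray.

Things in the scene. Friction and masses are not known exactly. Their poses are not given: they have to be found in the camera images.
- wiper: Loose blue board wiper with a grey felt underside, 0.12 kg give or take. Foot 130 x 34 mm and 19 mm high; on it, in the middle, stands a grip rib 64 mm long (x), 24 mm thick (y), up to 54 mm above the underside. Origin: centre of the underside; x along its length, z up. Lies on the desk, between the note board and the speaker; it is the same either way round.
- note_board: Low white dry-wipe note board in an aluminium frame, fixed to the desk, 160 (x) x 180 (y) x 18 mm high, its top flat with no raised edge. Origin: centre of the underside; y points to its left side as the robot sees it, where about 10 cm of desk are free; z up.
- chip_0: Hard orange chip, 14 x 12 x 7 mm, loose, 10 g. Origin: centre of its underside. Starts on top of the note board, on the half nearer the robot (board x within 42 mm of its centre, board y from -30 to +55 mm).
- chip_1: Hard orange chip, 14 x 12 x 7 mm, loose, 10 g. Origin: centre of its underside. Starts on top of the note board, near the middle line (board x within 42 mm of its centre, board y from -30 to +55 mm).
- chip_2: Hard orange chip, 14 x 12 x 7 mm, loose, 10 g. Origin: centre of its underside. Starts on top of the note board, on the half farther from the robot (board x within 42 mm of its centre, board y from -30 to +55 mm).
- crumb_tray: Empty green tray with open top, fixed to the desk, outside 160 (x) x 66 (y) x 24 mm high, walls 4 mm. Origin: centre of the underside; x along its length (which runs roughly along world y), rim at z = 24 mm. It may be the nearer or the farther of two trays of the same shape.
- pencil_tray: White tray of the same size and axes, fixed, with a yellow pencil and an eraser lying in it below its rim. Not the target.
- speaker: Light grey loudspeaker lying across the way between the board and the trays, loose, 61 (x) x 176 (y) x 62 mm high; its long side runs roughly along world x. Origin: centre of the underside.
- bottle: Small amber dropper bottle standing upright between the speaker and the trays, loose, 34 mm across and 102 mm high. Origin: centre of the underside, z up.
There are look-alikes about, which are no part of the job. There is more than one size of the wiper; the one meant has the size given above.

How it is judged:
By the outcome, as a careful person would: the job done as asked, in the order asked, and still so for the second after the job is handed in, while the arm keeps its last pose, push and grip.
It also fails if it takes over 50 s, if anything falls off the work surface, if the arm or the gripper's body presses on something with over 40 N, if the wrist force passes 120 N, or if a joint passes its speed limit or range.

## Working session

There is one attempt and no reset: what is moved stays moved. The work goes in short steps, Python scripts to look and compute and a shell command to move; the robot and the scene stay as the last step left them, time stands still between calls to the robot, and variables do not carry over. Pictures are saved under pics/ and viewed, at most 12 in all, crops included, and the job is handed in when it is done.

```bash
mkdir -p pics; ls
python3 - <<'E'
from cell import arm
import cv2
for n in("top","scene"):
    im=arm.get_image(n);cv2.imwrite(f"pics/{n}0.png",im[:,:,::-1]);c=arm.calibration(n);print(n,c)
print(arm.observe())
E
```

```text
pics
top {'K': array([[348.57412317,   0.        , 252.1983355 ],
       [  0.        , 348.57412317, 192.21850297],
       [  0.        ,   0.        ,   1.        ]]), 'xyz': array([ 0.36029978, -0.05711081,  1.00224653]), 'orientation': array([ 0.15228348, -0.16645822, -1.6185262 ])}
scene {'K': array([[373.2536054 ,   0.        , 250.55106359],
       [  0.        , 373.2536054 , 190.85831865],
       [  0.        ,   0.        ,   1.        ]]), 'xyz': array([-0.03113701, -0.52396663,  0.87176552]), 'orientation': array([ 0.68708271, -0.325029  , -0.87169923])}
{'clock': 0.1, 'joints': array([-1.23459172,  0.43514233,  0.0249749 ,  1.57401918, -0.01158754,
        1.13400602, -0.07511037]), 'dq': array([ 1.95828023e-03, -3.07067588e-03, -3.16364617e-04, -2.06195306e-03,
        3.30466685e-04, -5.74165415e-05,  7.88087670e-04]), 'joint_efforts': array([ 3.53149400e-03, -6.69128895e+01,  9.88136530e-01, -3.15144932e+01,
       -6.05110545e-02,  3.73867212e-02,  3.17762465e-05]), 'position': array([0.26539012, 0.56533812, 0.22602524]), 'ee_rot': array([-6.83834732e-01, -3.06608735e+00,  2.23005897e-03]), 'force': array([ 0.41142863, -0.23237012, -0.54868215]), 'ft_torque': array([-0.01565469, -0.00728934,  0.01504853]), 'gripper_force': 0.0, 'width': 1.00389249213682}
```

View pics/top0.png

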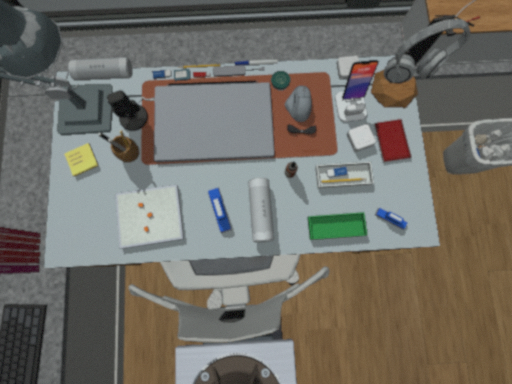

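View pics/scene0.png

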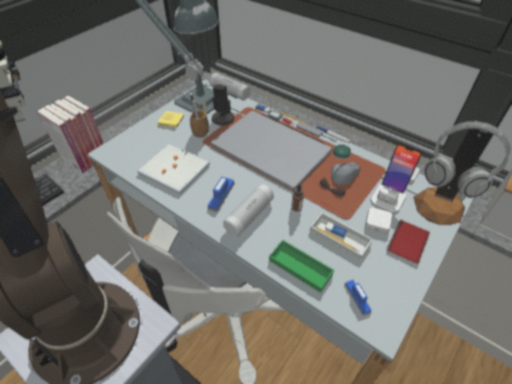

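Top view: the board is at (150,216) with chips at (141,205), (151,215) and (147,229). The speaker is at (260,209), the bottle at (291,170), the pencil tray at (344,176) and the green tray at (337,226).
Candidates for the wiper are the blue one at (219,210), between board and speaker; a smaller blue one at (391,218), right of the trays; and the blue-topped eraser at (338,171) in the pencil tray. I choose (219,210) by place and will check its size.

```bash
cat > h.py <<'E'
import numpy as np, cv2
from scipy.spatial.transform import Rotation as R
from cell import arm
def cal(n):
    c=arm.calibration(n); return c["K"],np.array(c["xyz"]),R.from_rotvec(c["orientation"]).as_matrix()
def rays(c,uv):
    K,o,M=c; uv=np.atleast_2d(uv).astype(float)
    d=np.c_[(uv[:,0]-K[0,2])/K[0,0],-(uv[:,1]-K[1,2])/K[1,1],-np.ones(len(uv))]@M.T
    return o,d
def plane(c,uv,z):
    o,d=rays(c,uv); return o+d*((z-o[2])/d[:,2])[:,None]
def tri(c1,p1,c2,p2):
    o1,d1=rays(c1,p1);o2,d2=rays(c2,p2);d1=d1[0];d2=d2[0]
    s=np.linalg.lstsq(np.c_[d1,-d2],o2-o1,rcond=None)[0]
    a=o1+s[0]*d1;b=o2+s[1]*d2; return (a+b)/2,np.linalg.norm(a-b)
def blobs(im,lo,hi,amin=15):
    m=cv2.inRange(cv2.cvtColor(im,cv2.COLOR_RGB2HSV),lo,hi)
    cs=[c for c in cv2.findContours(m,cv2.RETR_EXTERNAL,cv2.CHAIN_APPROX_NONE)[0] if cv2.contourArea(c)>amin]
    return cs
HSV=dict(blue=((105,130,60),(125,255,255)),green=((50,120,50),(75,255,255)),orange=((6,140,130),(20,255,255)))
def cen(c):
    m=cv2.moments(c);return np.array([m['m10'],m['m01']])/m['m00']
def rect(P):
    "min-area rectangle of plane points: centre, (long,short) mm, angle of long side deg in world"
    (c,(w,h),a)=cv2.minAreaRect((P[:,:2]*1000).astype(np.float32)); 
    if w<h: w,h,a=h,w,a+90
    return np.round(c,1),np.round((w,h),1),round((a+90)%180-90,1)
E
python3 - <<'E'
from h import *
np.set_printoptions(suppress=True,precision=4)
C={n:cal(n) for n in("top","scene")}
I={n:cv2.imread(f"pics/{n}0.png")[:,:,::-1].copy() for n in C}
for col,z in(("blue",.019),("green",.024),("orange",.0215)):
  for n in C:
    for c in blobs(I[n],*HSV[col],amin=6 if col=="orange" else 15):
        u=cen(c); print(col,n,u.round(1),cv2.contourArea(c),rect(plane(C[n],c[:,0],z)),plane(C[n],u,z)[0])
# board & others, top-view, whitish
m=cv2.inRange(cv2.cvtColor(I["top"],cv2.COLOR_RGB2HSV),(0,0,195),(180,28,255))
for c in cv2.findContours(m,cv2.RETR_EXTERNAL,cv2.CHAIN_APPROX_NONE)[0]:
    if cv2.contourArea(c)>300: print("white",cen(c),cv2.contourArea(c),[rect(plane(C["top"],c[:,0],z)) for z in(.018,.062)])
for p in((150,195),(260,210),(290,170),(200,215),(235,215)):print(p,cv2.cvtColor(I["top"],cv2.COLOR_RGB2HSV)[p[1],p[0]])
a=cv2.resize(I["top"][160:260,105:405],None,fx=2.6,fy=2.6,interpolation=cv2.INTER_CUBIC)
b=cv2.resize(I["scene"][140:300,130:400],None,fx=2,fy=2,interpolation=cv2.INTER_CUBIC)
cv2.imwrite("pics/c1.png",cv2.vconcat([a,cv2.copyMakeBorder(b,0,0,0,a.shape[1]-b.shape[1],0)])[:,:,::-1])
E
```

```text
blue top [390.4 218.1] 153.5 (array([ 465.8, -462.6]), array([86.2, 23.8]), 59.4) [ 0.4648 -0.4593  0.019 ]
blue top [219.  209.7] 381.5 (array([516.2,  26. ]), array([123.4,  28.6]), 14.7) [0.5152 0.0257 0.019 ]
blue top [340.2 171. ] 51.5 (array([ 610.2, -330.9]), array([29.8, 18.1]), 87.0) [ 0.6101 -0.3313  0.019 ]
blue top [355.6  87.9] 98.5 (array([ 869.1, -405.5]), array([87. , 22.5]), -71.1) [ 0.8704 -0.406   0.019 ]
blue top [159.1  74.6] 23.5 (array([948.8, 197.7]), array([28.4, 17.8]), -85.1) [0.9465 0.1956 0.019 ]
blue scene [358.1 296.9] 187.0 (array([ 459.1, -466.7]), array([84.1, 22.7]), 59.1) [ 0.4556 -0.4676  0.019 ]
blue scene [220.1 193.7] 207.0 (array([509.8,  29.3]), array([121.3,  37.2]), 14.0) [0.5063 0.0226 0.019 ]
green top [336.7 225.8] 1152.5 (array([ 451.1, -303.7]), array([157.1,  62.2]), -89.0) [ 0.4509 -0.3034  0.024 ]
green scene [301.3 268.7] 705.5 (array([ 441.3, -308.6]), array([151.6,  58.5]), -86.5) [ 0.4347 -0.3165  0.024 ]
orange top [394.   94.5] 14.0 (array([ 841. , -522.2]), array([33.2, 14.9]), 49.6) [ 0.8411 -0.52    0.0215]
orange top [399.7  90.1] 13.0 (array([ 855.2, -540.8]), array([38.8, 16.1]), 54.5) [ 0.8548 -0.5392  0.0215]
orange top [410.6  83.8] 7.5 (array([ 873.3, -575.2]), array([11.9, 11.1]), -53.5) [ 0.8737 -0.5756  0.0215]
orange top [359.4  66.1] 26.5 (array([ 946.1, -439.4]), array([76.9, 14. ]), -75.1) [ 0.9416 -0.4255  0.0215]
orange scene [404.2 149.6] 54.5 (array([1041.2, -352.8]), array([74.5, 30.1]), -65.6) [ 1.035  -0.3444  0.0215]
white [149.3982 217.9229] 2314.0 [(array([509.2, 226.8]), array([163.5, 142.3]), -84.2), (array([502.5, 214.1]), array([156.2, 135.9]), -84.2)]
white [361.6063 135.9641] 306.5 [(array([ 715.4, -406.9]), array([56.7, 56.6]), -71.0), (array([ 699.5, -391.2]), array([54.2, 54.1]), -71.0)]
(150, 195) [ 60  14 197]
(260, 210) [ 94  10 175]
(290, 170) [ 9 86 59]
(200, 215) [ 92  21 168]
(235, 215) [ 96  24 171]
```

View pics/c1.png

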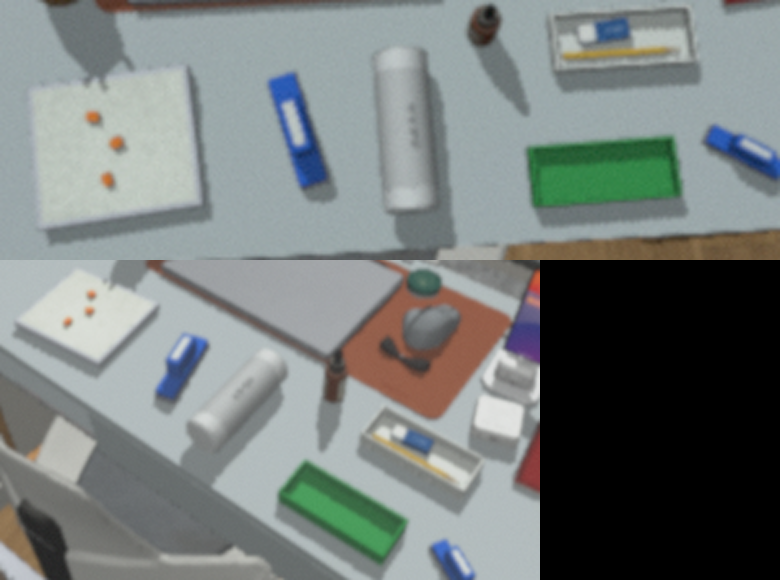

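The crop shows the wiper at (219,210) with a white strip on its rib. Its blue outline is about 123x29 mm, against 86x24 mm for the other one, so the choice stands. Next I triangulate the strip and work out the first move.

```bash
cat >> h.py <<'E'
np.set_printoptions(suppress=True,precision=4)
def go(p,xang):
    "tool-frame slide units (0.3 m) to p, turn about tool z (0.12 rad units) that puts tool x along world angle xang (deg, mod 180)"
    s=arm.observe(); M=R.from_rotvec(s["ee_rot"]).as_matrix()
    d=M.T@(np.array(p)-s["position"]); a=np.degrees(np.arctan2(M[1,0],M[0,0]))
    t=(xang-a+90)%180-90
    tilt=M.T@np.cross(M[:,2],[0,0,-1])
    print("pos",s["position"],"xang",a.round(2),"z",M[:,2],"f",s["force"],"w",s["width"],s["gripper_force"],"t",s["clock"],"q7",s["joints"][6])
    print("slide",d/.3,"mm",d*1e3,"turn tz",np.radians(-t)/.12,"tilt fix",tilt/.12)
E
python3 - <<'E'
from h import *
C={n:cal(n) for n in("top","scene")}
I={n:cv2.imread(f"pics/{n}0.png")[:,:,::-1].copy() for n in C}
P={}
for n,(x0,y0,x1,y1) in dict(top=(205,185,232,235),scene=(205,172,238,212)).items():
    c=blobs(I[n][y0:y1,x0:x1].copy(),*HSV["blue"])[0]
    hull=cv2.fillConvexPoly(np.zeros((y1-y0,x1-x0),np.uint8),cv2.convexHull(c),255)
    hsv=cv2.cvtColor(I[n][y0:y1,x0:x1].copy(),cv2.COLOR_RGB2HSV)
    m=cv2.inRange(hsv,(0,0,150),(180,90,255))&cv2.erode(hull,np.ones((3,3),np.uint8))
    k=max(cv2.findContours(m,0,1)[0],key=cv2.contourArea);P[n]=cen(k)+[x0,y0];print(n,P[n])
print("rib top",tri(C["top"],P["top"],C["scene"],P["scene"]))
for n in C:
    h=cv2.cvtColor(I[n],cv2.COLOR_RGB2HSV)
    x0,y0,x1,y1=dict(top=(125,192,175,240),scene=(150,148,195,185))[n]
    m=cv2.inRange(h[y0:y1,x0:x1],(2,70,90),(22,255,255))
    for c in cv2.findContours(m,0,1)[0]:
        if cv2.contourArea(c)>2:
            u=cen(c)+[x0,y0];print("chip",n,u,plane(C[n],u,.0215)[0])
    # bottle top cap
print("bottle",plane(C["top"],(291.5,163.5),.102),plane(C["top"],(290,174),.0))
go((.515,.026,.27),14.7)
E
```

```text
top [217.3813 206.803 ]
scene [218.9524 187.6667]
rib top (array([0.5186, 0.0316, 0.031 ]), np.float64(0.0080674817444243))
chip top [145.9383 228.7654] [0.4716 0.2323 0.0215]
chip top [149.1515 214.5   ] [0.5116 0.2235 0.0215]
chip top [140.0725 204.4493] [0.5418 0.2494 0.0215]
chip scene [163.4167 170.2222] [0.4703 0.2343 0.0215]
chip scene [174.3939 164.9394] [0.5093 0.2237 0.0215]
chip scene [175.4167 156.6667] [0.5396 0.2498 0.0215]
bottle [[ 0.6168 -0.1798  0.102 ]] [[ 0.6138 -0.1867  0.    ]]
pos [0.2654 0.5653 0.226 ] xang 154.85 z [-0.0005 -0.0013 -1.    ] f [ 0.4114 -0.2324 -0.5487] w 1.00389249213682 0.0 t 0.1 q7 -0.07511037163978836
slide [-1.5171 -1.2741 -0.1446] mm [-455.139  -382.2203  -43.3664] turn tz -5.795364433351721 tilt fix [-0.0119  0.0012  0.    ]
```

```bash
python3 -m pendant '{"slide":[[-0.12,-0.1,-0.02],[-0.12,-0.1,-0.02],[-0.12,-0.1,-0.02],[-0.12,-0.1,-0.02],[-0.12,-0.1,-0.02],[-0.12,-0.1,-0.02],[-0.12,-0.1,-0.02],[-0.12,-0.1,0],[-0.12,-0.1,0],[-0.12,-0.1,0]],"dr":[[0,0,0],[0,0,0],[0,0,0],[0,0,0],[0,0,0],[0,0,0],[0,0,0],[0,0,0],[0,0,0],[0,0,0]],"claw":[1,1,1,1,1,1,1,1,1,1]}'; python3 -c "
from h import *
go((.515,.026,.27),14.7)"
```

```text
clock: 1.1
position: [0.4643, 0.1394, 0.2688]
ee_rot: [0.684, 3.066, 0.0]
force: [0.8, 0.3, -0.2]
width: 1.001
gripper_force: 0.0
pos [0.4643 0.1394 0.2688] xang 154.86 z [ 0.0001  0.0002 -1.    ] f [ 0.8401  0.3419 -0.2418] w 1.0005975083942842 0.0 t 1.1 q7 0.7830465457789024
slide [-0.3136 -0.2702 -0.0042] mm [-94.0944 -81.074   -1.2568] turn tz -5.794324273681861 tilt fix [ 0.0019 -0.0002 -0.    ]
```

```bash
python3 -m pendant '{"slide":[[-0.1,-0.09,0],[-0.1,-0.09,0],[-0.1,-0.09,0],[0,0,0],[0,0,0],[0,0,0],[0,0,0],[0,0,0],[0,0,0],[0,0,0]],"dr":[[0,0,0],[0,0,0],[0,0,0],[0,0,-1],[0,0,-1],[0,0,-1],[0,0,-1],[0,0,-1],[0,0,-0.8],[0,0,0]],"claw":[1,1,1,1,1,1,1,1,1,1]}'
python3 - <<'E'
from h import *
go((.515,.026,.27),14.7)
c=cal("wrist");im=arm.get_image("wrist");print(c)
cv2.imwrite("pics/w1.png",im[:,:,::-1]);np.savez("w1.npz",K=c[0],o=c[1],M=c[2])
E
```

```text
clock: 2.1
position: [0.5108, 0.0296, 0.2685]
ee_rot: [0.405, -3.115, -0.0]
force: [-0.4, 0.1, 0.8]
width: 1.0
gripper_force: 0.0
pos [0.5108 0.0296 0.2685] xang -165.19 z [-0.0006 -0.0001 -1.    ] f [-0.3509  0.0982  0.7762] w 0.9998454677112236 0.0 t 2.1 q7 1.7267890111497137
slide [-0.0106 -0.0151 -0.0051] mm [-3.1744 -4.5344 -1.5439] turn tz 0.01663405033895222 tilt fix [ 0.0008 -0.0049 -0.    ]
(array([[329.3832,   0.    , 250.9561],
       [  0.    , 329.3832, 195.4515],
       [  0.    ,   0.    ,   1.    ]]), array([0.4402, 0.0107, 0.4267]), array([[-0.2554, -0.9309, -0.2613],
       [ 0.9668, -0.2459, -0.0691],
       [ 0.0001, -0.2703,  0.9628]]))
```

View pics/w1.png

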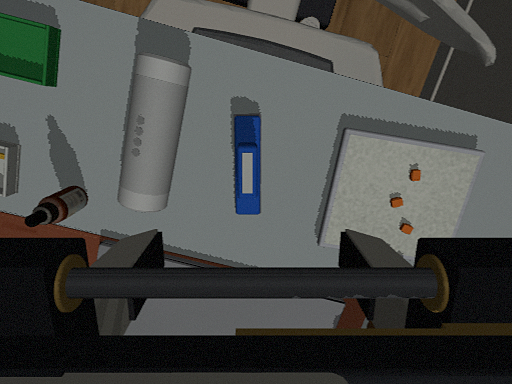

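The wiper lies at (247,165) with its white strip at (247,173). The board's near edge runs from (345,128) to (483,150), and the chips are at (415,175), (397,202) and (406,229). I take a second wrist view, shifted along tool x, for heights.

```bash
python3 -m pendant '{"slide":[[0.1,0,0],[0.1,0,0],[0,0,0],[0,0,0]],"dr":[[0,0,0],[0,0,0],[0,0,0],[0,0,0]],"claw":[1,1,1,1]}' >/dev/null
python3 - <<'E'
from h import *
z=np.load("w1.npz");A=(z["K"],z["o"],z["M"]);B=cal("wrist");b=arm.get_image("wrist");a=cv2.imread("pics/w1.png")[:,:,::-1].copy()
cv2.imwrite("pics/w2.png",b[:,:,::-1])
go((.515,.026,.27),14.7)
L=[]
for c,im in((A,a),(B,b)):
    bl=[k for k in blobs(im,*HSV["blue"],amin=300)]
    k=max(bl,key=cv2.contourArea);print("blue",cen(k),cv2.boundingRect(k),rect(plane(c,k[:,0],.019)))
    x,y,w,h=cv2.boundingRect(k);m=cv2.inRange(cv2.cvtColor(im,cv2.COLOR_RGB2HSV)[y:y+h,x:x+w],(0,0,130),(180,70,255))
    m&=cv2.erode(cv2.fillConvexPoly(np.zeros((h,w),np.uint8),cv2.convexHull(k)-[x,y],255),np.ones((5,5),np.uint8))
    l=max(cv2.findContours(m,0,1)[0],key=cv2.contourArea);u=cen(l)+[x,y];L.append(u)
    print("label",u,rect(plane(c,l[:,0]+[x,y],.054)))
    for n,zz in(("orange",.0215),("green",.024)):
        for k in blobs(im,*HSV[n],amin=30):print(n,cen(k).round(1),plane(c,cen(k),zz)[0])
    s=cv2.cvtColor(im,cv2.COLOR_RGB2HSV);m=cv2.inRange(s,(20,0,165),(100,30,255))
    m=cv2.morphologyEx(m,cv2.MORPH_CLOSE,np.ones((9,9),np.uint8))
    for k in cv2.findContours(m,0,1)[0]:
        if cv2.contourArea(k)>6000: print("white",cen(k),cv2.boundingRect(k),rect(plane(c,k[:,0],.018)),rect(plane(c,k[:,0],.062)))
print("rib top centre",tri(A,L[0],B,L[1]))
E
```

```text
pos [0.4536 0.0147 0.269 ] xang -165.36 z [ 0.001   0.0004 -1.    ] f [0.318  1.427  0.6123] w 0.9989802730682845 0.0 t 2.6 q7 1.7111216709258699
slide [-0.2076 -0.0153 -0.0031] mm [-62.2873  -4.5784  -0.924 ] turn tz -0.00808458683674252 tilt fix [ 0.001   0.0093 -0.    ]
blue [247.3408 164.2193] (235, 116, 26, 98) (array([515.5,  25.7]), array([123.3,  31. ]), 14.6)
label [247.0138 172.5176] (array([516.2,  26.7]), array([45.9, 10.4]), 14.4)
orange [406.8 229.1] [0.5423 0.2498 0.0215]
orange [397.3 202.7] [0.5115 0.2242 0.0215]
orange [416.  175.4] [0.4719 0.2336 0.0215]
green [23.5 47.8] [ 0.4478 -0.2526  0.024 ]
blue [247.5226 208.7357] (235, 164, 25, 91) (array([515. ,  25.4]), array([123.6,  30.9]), 15.0)
label [247.1963 220.4325] (array([516.6,  26. ]), array([46. , 12.1]), 14.6)
orange [392.8 244.2] [0.5107 0.2252 0.0215]
orange [409.6 219.3] [0.4722 0.2335 0.0215]
green [ 64.1 106.7] [ 0.4425 -0.2165  0.024 ]
green [ 27.8 101.2] [ 0.447  -0.2585  0.024 ]
rib top centre (array([0.5166, 0.0262, 0.0508]), np.float64(9.730756882561339e-06))
```

View pics/w2.png

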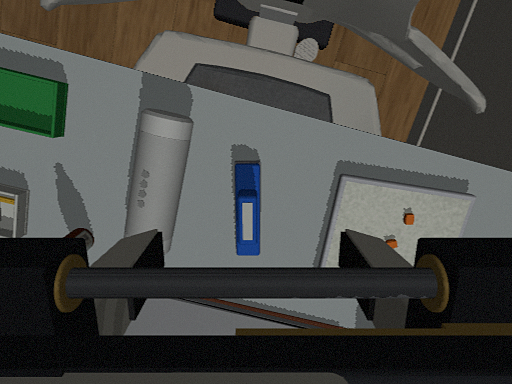

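Wrist images agree: rib top centre (0.516, 0.026), triangulated height 51 mm (54 in the text), axis 14.6°. Now I go above it.

```bash
python3 -m pendant '{"slide":[[-0.106,-0.007,0],[-0.106,-0.007,0],[0,0,0.15],[0,0,0.15],[0,0,0.15],[0,0,0.1],[0,0,0],[0,0,0]],"dr":[[0,0,0],[0,0,0],[0,0,0],[0,0,0],[0,0,0],[0,0,0],[0,0,0],[0,0,0]],"claw":[0.6,0.6,0.6,0.6,0.6,0.6,0.6,0.6]}'  >/dev/null; python3 -c "
from h import *
go((.5163,.0262,.023),14.6)"
```

```text
pos [0.5163 0.0267 0.1039] xang -165.3 z [-0.0005 -0.0003 -1.    ] f [0.1377 0.6167 0.9068] w 0.6029504074026901 0.0 t 3.4 q7 1.7928112494641208
slide [ 0.0003 -0.0014  0.2698] mm [ 0.0797 -0.4197 80.9293] turn tz 0.015103230783151334 tilt fix [-0.0016 -0.0049  0.    ]
```

```bash
python3 -m pendant '{"slide":[[0,0,0.09],[0,0,0.09],[0,0,0.06],[0,0,0.03],[0,0,0],[0,0,0],[0,0,0],[0,0,0],[0,0,0],[0,0,0]],"dr":[[0,0,0],[0,0,0],[0,0,0],[0,0,0],[0,0,0],[0,0,0],[0,0,0],[0,0,0],[0,0,0],[0,0,0]],"claw":[0.6,0.6,0.6,0.6,0.6,0,0,0,0,0]}' 30; python3 -c "
from h import *
go((.5163,.0262,.023),14.6)"
```

```text
clock: 4.4
position: [0.5158, 0.0266, 0.0232]
ee_rot: [-0.403, 3.115, 0.0]
force: [-0.6, 0.6, 4.9]
width: 0.26
gripper_force: 30.0
pos [0.5158 0.0266 0.0232] xang -165.27 z [ 0.0007  0.0002 -1.    ] f [-0.61    0.5968  4.8958] w 0.25967880794541653 29.999290108680725 t 4.4 q7 1.830334420414065
slide [-0.0011 -0.0017  0.0006] mm [-0.3338 -0.5093  0.1741] turn tz 0.01932691229115852 tilt fix [-0.     0.006  0.   ]
```

Gripped at 24 mm, which is the rib's thickness. Lift, and work out the board pose from corners seen in the saved pictures.

```bash
python3 -m pendant '{"slide":[[0,0,-0.05],[0,0,-0.09],[0,0,-0.1],[0,0,-0.09],[0,0,0],[0,0,0]],"dr":[[0,0,0],[0,0,0],[0,0,0],[0,0,0],[0,0,0],[0,0,0]],"claw":[0,0,0,0,0,0]}' 45
python3 - <<'E'
from h import *
z=np.load("w1.npz");A=(z["K"],z["o"],z["M"])
a=cv2.imread("pics/w1.png")[:,:,::-1].copy()
P=plane(A,[(346,129),(483,150),(320,243)],.018);print(P)
print("near len",np.linalg.norm(P[1]-P[0]),"right len so far",np.linalg.norm(P[2]-P[0]), "y axis ang",np.degrees(np.arctan2(*(P[1]-P[0])[1::-1])),"x axis",np.degrees(np.arctan2(*(P[2]-P[0])[1::-1])))
t=cal("top")
Q=plane(t,np.array([(30,90),(186,67),(202,203),(40,228)])/2.6+[105,160],.018);print("top FL FR NR NL",Q,Q.mean(0))
ey=(Q[0]-Q[1]+Q[3]-Q[2])[:2];print(np.degrees(np.arctan2(-ey[0],ey[1])),[np.linalg.norm(Q[i]-Q[i-1]) for i in range(4)])
# speaker outline in w1
s=plane(A,[(137,56),(190,68),(166,209),(118,205)],.04);print("speaker",s)
c=max(blobs(cv2.imread("pics/top0.png")[:,:,::-1].copy(),*HSV["green"]),key=cv2.contourArea)
print("tray",rect(plane(t,c[:,0],.024)))
go((.51,.17,.15),5)
cv2.imwrite("pics/w3.png",arm.get_image("wrist")[:,:,::-1])
E
```

```text
clock: 5.0
position: [0.5156, 0.0267, 0.1219]
ee_rot: [-0.403, 3.115, 0.0]
force: [0.5, -0.9, -1.4]
width: 0.259
gripper_force: 45.0
[[0.4401 0.1306 0.018 ]
 [0.421  0.3035 0.018 ]
 [0.5916 0.1467 0.018 ]]
near len 0.17386987453526687 right len so far 0.15228603775940416 y axis ang 96.32816572488657 x axis 6.042026850231212
top FL FR NR NL [[0.5748 0.3183 0.018 ]
 [0.5917 0.1459 0.018 ]
 [0.4403 0.1303 0.018 ]
 [0.423  0.304  0.018 ]] [0.5075 0.2246 0.018 ]
5.643771677637425 [np.float64(0.15244936582465007), np.float64(0.17316521666020113), np.float64(0.15215524213552012), np.float64(0.17455607295796532)]
speaker [[ 0.4243 -0.1219  0.04  ]
 [ 0.4215 -0.0635  0.04  ]
 [ 0.5887 -0.0584  0.04  ]
 [ 0.5987 -0.1164  0.04  ]]
tray (array([ 451.1, -303.7]), array([157.1,  62.2]), -89.0)
pos [0.5156 0.0267 0.1219] xang -165.26 z [ 0.0009  0.0003 -1.    ] f [ 0.4983 -0.8678 -1.3753] w 0.2592926156027854 44.99824047088623 t 5.0 q7 1.7880389478369785
slide [-0.1035  0.4669 -0.0935] mm [-31.0514 140.0628 -28.0602] turn tz 1.4167787840439063 tilt fix [0.0006 0.0076 0.    ]
```

View pics/w3.png

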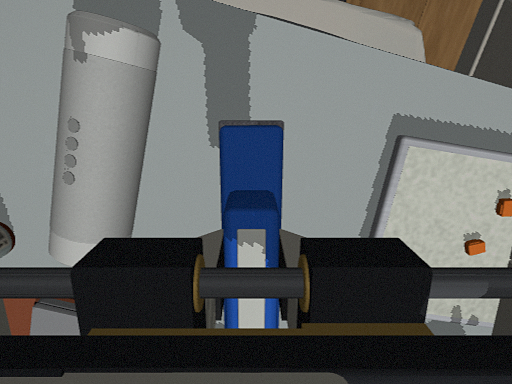

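Held squarely and level. The board comes out the same in both views: centre (0.5075, 0.2246), x axis at 5.9°. I carry the wiper to the right of the chips and hover.

```bash
python3 -m pendant '{"slide":[[-0.029,0.122,0],[-0.029,0.122,0],[-0.029,0.122,0],[-0.029,0.122,0],[0,0,0],[0,0,0],[0,0,0.1],[0,0,0.1],[0,0,0],[0,0,0]],"dr":[[0,0,0],[0,0,0],[0,0,0],[0,0,0],[0,0,0.64],[0,0,0.64],[0,0,0],[0,0,0],[0,0,0],[0,0,0]],"claw":[0,0,0,0,0,0,0,0,0,0]}' ; python3 -c "
from h import *
go((.5124,.1769,.0415),5.9)"
```

```text
clock: 6.05
position: [0.5111, 0.1764, 0.0609]
ee_rot: [0.162, -3.135, 0.002]
force: [-0.3, 0.5, -0.0]
width: 0.259
gripper_force: 45.0
pos [0.5111 0.1764 0.0609] xang -174.09 z [-0.0027 -0.0014 -1.    ] f [-0.2633  0.4647 -0.0094] w 0.25879013272205587 44.99827444553375 t 6.05 q7 1.3937557716790632
slide [-0.0046  0.0012  0.0648] mm [-1.3751  0.369  19.4263] turn tz 0.0019245351193662619 tilt fix [-0.0094 -0.0237  0.    ]
```

```bash
python3 -m pendant '{"slide":[[-0.005,0,0.03],[0,0,0.025],[0,0,0],[0,0,0]],"dr":[[0,0,0],[0,0,0],[0,0,0],[0,0,0]],"claw":[0,0,0,0]}';  python3 -m pendant '{"slide":[[0,0,0.003],[0,0,0.003],[0,0,0]],"dr":[[0,0,0],[0,0,0],[0,0,0]],"claw":[0,0,0]}'; python3 -c "
from h import *
go((.5124,.1769,.0415),5.9)"
```

```text
clock: 6.45
position: [0.5135, 0.1771, 0.0454]
ee_rot: [-0.163, 3.137, 0.0]
force: [0.2, -0.5, -0.1]
width: 0.259
gripper_force: 45.0
clock: 6.75
position: [0.5135, 0.1772, 0.0435]
ee_rot: [-0.163, 3.137, 0.0]
force: [-0.7, -0.3, -0.8]
width: 0.256
gripper_force: 45.0
pos [0.5135 0.1772 0.0435] xang -174.07 z [ 0.0002  0.0002 -1.    ] f [-0.6526 -0.2664 -0.8086] w 0.2563796140497671 44.99822795391083 t 6.75 q7 1.4026866979511217
slide [ 0.0038 -0.0006  0.0068] mm [ 1.1382 -0.167   2.0367] turn tz 0.004577056844141947 tilt fix [ 0.0012  0.0015 -0.    ]
```

```bash
python3 -m pendant '{"slide":[[0,0,0.004],[0,0.01,0],[0,0.02,0],[0,0.03,0],[0,0.03,0],[0,0.03,0],[0,0.03,0],[0,0.03,0],[0,0.03,0],[0,0.03,0]],"dr":[[0,0,0],[0,0,0],[0,0,0],[0,0,0],[0,0,0],[0,0,0],[0,0,0],[0,0,0],[0,0,0],[0,0,0]],"claw":[0,0,0,0,0,0,0,0,0,0]}'
python3 - <<'E'
from h import *
go((.4972,.3241,.0423),5.9)
a=arm.get_image("wrist");b=arm.get_image("top")[160:260,105:265]
cv2.imwrite("pics/p1.png",cv2.hconcat([a,cv2.resize(b,None,fx=1.8,fy=3.84)[:384]])[:,:,::-1])
E
```

```text
clock: 7.75
position: [0.5059, 0.2496, 0.0422]
ee_rot: [-0.163, 3.137, 0.0]
force: [0.7, -0.6, -0.3]
width: 0.258
gripper_force: 45.0
pos [0.5059 0.2496 0.0422] xang -174.06 z [ 0.  0. -1.] f [ 0.7085 -0.5994 -0.3075] w 0.25813728347729364 44.99817252159119 t 7.75 q7 1.283357147201645
slide [ 0.0032  0.2501 -0.0002] mm [ 0.9702 75.0435 -0.0671] turn tz 0.005477182731897001 tilt fix [0.0001 0.0001 0.    ]
```

View pics/p1.png

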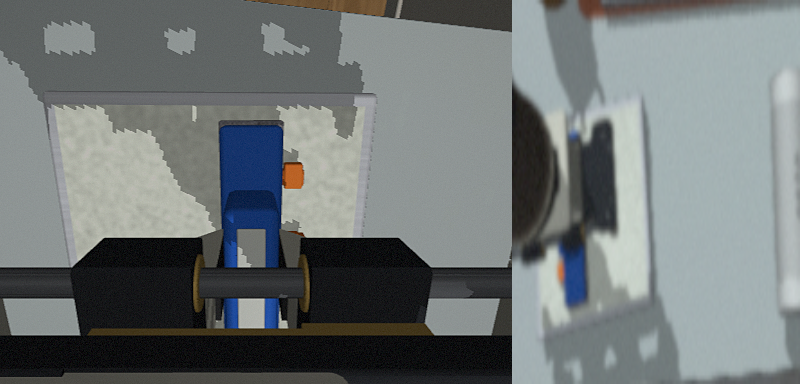

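The chips at (293,176) and (302,237) ride ahead of the foot's leading face. I push on over the left edge.

```bash
python3 -m pendant '{"slide":[[0,0.03,0],[0,0.03,0],[0,0.03,0],[0,0.03,0],[0,0.03,0],[0,0.03,0],[0,0.03,0],[0,0.02,0],[0,0.01,0],[0,0,0]],"dr":[[0,0,0],[0,0,0],[0,0,0],[0,0,0],[0,0,0],[0,0,0],[0,0,0],[0,0,0],[0,0,0],[0,0,0]],"claw":[0,0,0,0,0,0,0,0,0,0]}';python3 -m pendant '{"slide":[[0,0,-0.1],[0,0,-0.15],[0,-0.1,-0.15],[0,-0.15,0],[0,-0.15,0],[0,0,0]],"dr":[[0,0,0],[0,0,0],[0,0,0],[0,0,0],[0,0,0],[0,0,0]],"claw":[0,0,0,0,0,0]}'
python3 - <<'E'
from h import *
go((.47,-.085,.16),5.9)
a=arm.get_image("wrist");c=cal("wrist")
for n in ("wrist","scene","top"):
  im=a if n=="wrist" else arm.get_image(n);cc=cal(n);h=cv2.cvtColor(im,cv2.COLOR_RGB2HSV)
  for k in cv2.findContours(cv2.inRange(h,(2,110,110),(22,255,255)),0,1)[0]:
    if cv2.contourArea(k)>5:
      p=plane(cc,cen(k),.0035)[0]
      if .38<p[0]<.65 and p[1]>.1: d=p[:2]-[.5075,.2246];print(n,cen(k),p,"board xy",d@[.9947,.1028],d@[-.1028,.9947])
cv2.imwrite("pics/p2.png",a[:,:,::-1])
E
```

```text
clock: 8.85
position: [0.4985, 0.3208, 0.0422]
ee_rot: [-0.163, 3.137, 0.0]
force: [-0.6, -0.2, -0.1]
width: 0.255
gripper_force: 45.0
clock: 9.45
position: [0.512, 0.1949, 0.1595]
ee_rot: [-0.147, 3.137, -0.005]
force: [-0.4, 0.9, -1.5]
width: 0.256
gripper_force: 45.0
pos [0.512  0.1949 0.1595] xang -174.63 z [ 0.001  -0.0032 -1.    ] f [-0.3786  0.8927 -1.5157] w 0.25591763562403885 44.99748945236206 t 9.45 q7 1.3281633378634807
slide [ 0.2266 -0.9158  0.0013] mm [  67.9719 -274.7509    0.4049] turn tz -0.0771921376619953 tilt fix [-0.0274  0.0056  0.    ]
wrist [398.0901 211.9027] [0.5295 0.3484 0.0035] board xy 0.03466121625807987 0.12091813861894346
wrist [401.6015 184.4624] [0.5013 0.3457 0.0035] board xy 0.006311878159793953 0.12111228783547096
wrist [405.013 142.656] [0.4609 0.34   0.0035] board xy -0.03444264509031557 0.11955740939676111
top [111.5    234.6458] [0.4622 0.3354 0.0035] board xy -0.03371240939765222 0.11483433063171869
top [110.0794 220.4444] [0.5031 0.3405 0.0035] board xy 0.007565632175350538 0.11574218038878717
```

View pics/p2.png

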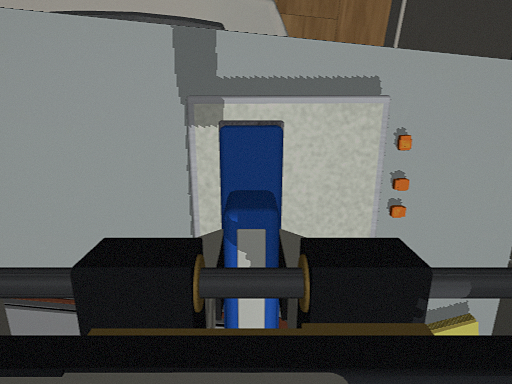

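The chips are at (405,143), (401,184) and (398,212), lying on the desk about 30 mm clear of the board. Next I carry the wiper high over the speaker toward the tray.

```bash
python3 -m pendant '{"slide":[[0.015,-0.07,0],[0.031,-0.136,0],[0.031,-0.136,0],[0.031,-0.136,0],[0.031,-0.136,0],[0.031,-0.136,0],[0.031,-0.136,0],[0.031,-0.136,0],[0.02,-0.09,0],[0,0,0]],"dr":[[0,0,0],[0,0,0],[0,0,0],[0,0,0],[0,0,0],[0,0,0],[0,0,0],[0,0,0],[0,0,0],[0,0,0]],"claw":[0,0,0,0,0,0,0,0,0,0]}';  python3 - <<'E'
from h import *
go((.451,-.304,.16),90.9)
a=arm.get_image("wrist");c=cal("wrist");cv2.imwrite("pics/t1.png",a[:,:,::-1])
for k in blobs(a,*HSV["green"],amin=300):
    q=cv2.approxPolyDP(cv2.convexHull(k),6,True)[:,0];print(cen(k),q.tolist(),plane(c,q,.024)); print(rect(plane(c,k[:,0],.024)))
E
```

```text
clock: 10.6
position: [0.4698, -0.1397, 0.1589]
ee_rot: [-0.156, 3.138, -0.003]
force: [0.2, -0.1, -0.7]
width: 0.253
gripper_force: 45.0
pos [ 0.4698 -0.1397  0.1589] xang -174.32 z [ 0.0003 -0.0016 -1.    ] f [ 0.2273 -0.1159 -0.6727] w 0.2532589596261256 44.9977844953537 t 10.6 q7 2.006840328939299
slide [ 0.1166 -0.5386 -0.0027] mm [  34.9733 -161.5948   -0.8046] turn tz -12.39427251210344 tilt fix [-0.0135  0.0011  0.    ]
[ 81.3247 147.1521] [[0, 105], [163, 116], [163, 184], [0, 177]] [[ 0.4211 -0.3589  0.024 ]
 [ 0.4162 -0.2195  0.024 ]
 [ 0.4768 -0.2177  0.024 ]
 [ 0.4853 -0.3655  0.024 ]]
(array([ 451.1, -292.3]), array([147.9,  66.7]), -88.8)
```

View pics/t1.png

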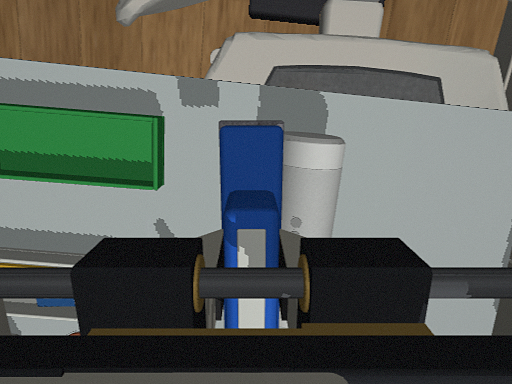

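The speaker at (315,190) stands untouched, and the green tray ends at (163,150). Now slide to the tray centre, then turn about −95° (the side that stays within joint 7's range).

```bash
python3 -m pendant '{"slide":[[0.029,-0.13,0],[0.029,-0.136,0],[0.029,-0.136,0],[0.029,-0.136,0],[0,0,0],[0,0,0],[0,0,0],[0,0,0],[0,0,0],[0,0,0]],"dr":[[0,0,0],[0,0,0],[0,0,0],[0,0,0],[0,0,1],[0,0,1],[0,0,1],[0,0,1],[0,0,1],[0,0,1]],"claw":[0,0,0,0,0,0,0,0,0,0]}'; python3 -m pendant '{"slide":[[0,0,0],[0,0,0],[0,0,0],[0,0,0],[0,0,0],[0,0,0],[0,0,0],[0,0,0],[0,0,0]],"dr":[[0,0,1],[0,0,1],[0,0,1],[0,0,1],[0,0,1],[0,0,1],[0,0,1],[0,0,0.76],[0,0,0]],"claw":[0,0,0,0,0,0,0,0,0]}'
python3 - <<'E'
from h import *
go((.451,-.304,.16),91.1)
a=arm.get_image("wrist");c=cal("wrist")
t=arm.get_image("top")[160:260,225:425]
cv2.imwrite("pics/t2.png",cv2.hconcat([a,cv2.resize(t,(288,384))])[:,:,::-1])
for k in blobs(a,*HSV["green"],amin=300):
    q=cv2.approxPolyDP(cv2.convexHull(k),5,True)[:,0];print(cen(k),q.tolist(),plane(c,q,.024))
k=max(blobs(a,*HSV["blue"],amin=300),key=cv2.contourArea);q=cv2.approxPolyDP(cv2.convexHull(k),5,True)[:,0];print("wiper",q.tolist(),plane(c,q,.155))
E
```

```text
clock: 11.65
position: [0.4537, -0.2981, 0.1584]
ee_rot: [-0.955, -2.993, -0.002]
force: [0.5, 0.1, -1.0]
width: 0.257
gripper_force: 45.0
clock: 12.55
position: [0.4536, -0.2982, 0.1583]
ee_rot: [-2.192, -2.249, -0.0]
force: [0.2, -0.1, -1.9]
width: 0.259
gripper_force: 45.0
pos [ 0.4536 -0.2982  0.1583] xang 91.46 z [-0.0006  0.0008 -1.    ] f [ 0.2096 -0.1147 -1.8595] w 0.25877054477596445 44.99935805797577 t 12.55 q7 0.965251813252085
slide [-0.019  -0.0092 -0.0058] mm [-5.6976 -2.7494 -1.7485] turn tz 0.05186088273170701 tilt fix [-0.0052 -0.0066 -0.    ]
[235.6664 133.7118] [[287, 105], [215, 230], [212, 105]] [[ 0.482  -0.2269  0.024 ]
 [ 0.4201 -0.3433  0.024 ]
 [ 0.4177 -0.2287  0.024 ]]
wiper [[278, 126], [277, 266], [225, 267], [219, 131]] [[ 0.4646 -0.2361  0.155 ]
 [ 0.4678 -0.3105  0.155 ]
 [ 0.4396 -0.312   0.155 ]
 [ 0.4362 -0.2393  0.155 ]]
```

View pics/t2.png

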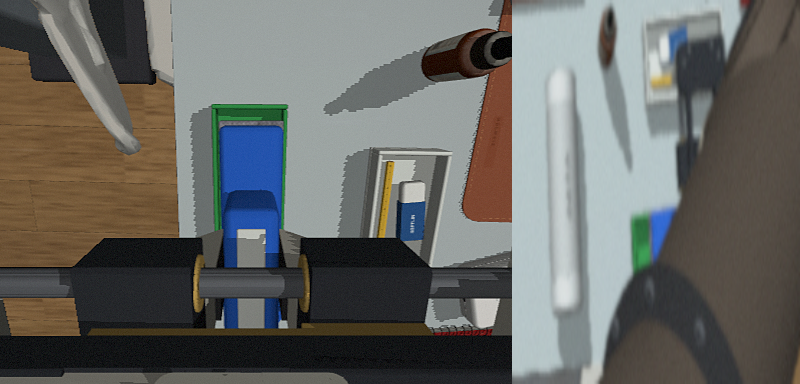

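The wiper stands over the green tray: tray end rim at (212..287,105), foot end at about y=126, sides nearly even. The tray end measured here and the top view put the tray centre at about (0.451, −0.305). I trim and descend.

```bash
python3 -m pendant '{"slide":[[-0.025,-0.006,0],[0,0,0.08],[0,0,0.08],[0,0,0.08],[0,0,0.05],[0,0,0.02],[0,0,0],[0,0,0]],"dr":[[0,0,0.05],[0,0,0],[0,0,0],[0,0,0],[0,0,0],[0,0,0],[0,0,0],[0,0,0]],"claw":[0,0,0,0,0,0,0,0]}';  python3 - <<'E'
from h import *
go((.4517,-.3057,.0622),91.1)
a=arm.get_image("wrist");c=cal("wrist")
cv2.imwrite("pics/t3.png",a[:,:,::-1]);s=arm.get_image("scene");cv2.imwrite("pics/t3s.png",cv2.hconcat([cv2.resize(s[150:310,150:400],(500,320)),cv2.resize(a[60:260,150:340],(290,320))])[:,:,::-1])
for n in("green","blue"):
  for k in blobs(a,*HSV[n],amin=300):
    q=cv2.approxPolyDP(cv2.convexHull(k),4,True)[:,0];print(n,q.tolist(),plane(c,q,.024 if n=="green" else .058))
E
```

```text
clock: 13.45
position: [0.4509, -0.3086, 0.0666]
ee_rot: [2.202, 2.24, 0.0]
force: [-0.7, -0.3, -1.2]
width: 0.258
gripper_force: 45.0
pos [ 0.4509 -0.3086  0.0666] xang 90.98 z [ 0.001  -0.0005 -1.    ] f [-0.7065 -0.3487 -1.1914] w 0.2583972134645671 44.99818503856659 t 13.45 q7 1.0858918612158643
slide [0.0095 0.0029 0.0146] mm [2.8578 0.8656 4.3911] turn tz -0.017046185485487236 tilt fix [ 0.0079  0.0044 -0.    ]
green [[307, 87], [301, 235], [203, 234], [197, 87]] [[ 0.4821 -0.2264  0.024 ]
 [ 0.4841 -0.3187  0.024 ]
 [ 0.4198 -0.3191  0.024 ]
 [ 0.4184 -0.2275  0.024 ]]
blue [[278, 299], [277, 327], [265, 327], [265, 298]] [[ 0.4673 -0.3446  0.058 ]
 [ 0.4675 -0.3636  0.058 ]
 [ 0.4603 -0.3638  0.058 ]
 [ 0.4598 -0.3441  0.058 ]]
blue [[236, 298], [237, 327], [225, 327], [224, 299]] [[ 0.443  -0.3444  0.058 ]
 [ 0.4437 -0.364   0.058 ]
 [ 0.4366 -0.3642  0.058 ]
 [ 0.4361 -0.3452  0.058 ]]
blue [[500, 224], [495, 267], [465, 267], [467, 228]] [[ 0.5853 -0.2964  0.058 ]
 [ 0.5883 -0.3221  0.058 ]
 [ 0.5714 -0.3224  0.058 ]
 [ 0.568  -0.299   0.058 ]]
blue [[276, 125], [282, 130], [277, 266], [225, 267], [219, 131], [223, 126]] [[ 0.4624 -0.2461  0.058 ]
 [ 0.4655 -0.2485  0.058 ]
 [ 0.4659 -0.3235  0.058 ]
 [ 0.4368 -0.3247  0.058 ]
 [ 0.4341 -0.2495  0.058 ]
 [ 0.4361 -0.247   0.058 ]]
```

View pics/t3s.png

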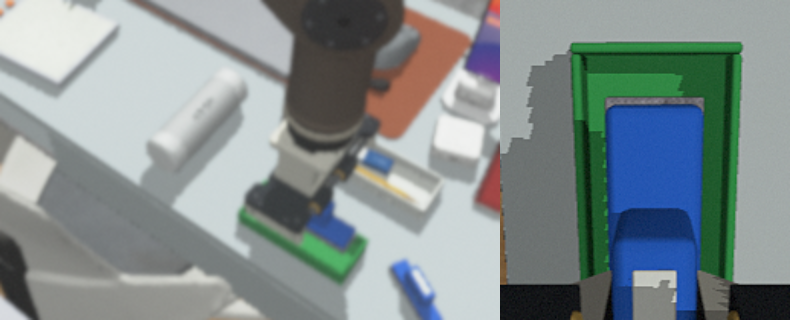

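The wiper sits lengthwise inside the rim's outline, and the speaker and bottle stand as before. A final trim: 2 mm along, 1 mm across, 4.4 mm down.

```bash
python3 -m pendant '{"slide":[[0.007,0.003,0.014],[0,0,0],[0,0,0],[0,0,0],[0,0,0]],"dr":[[0,0,0],[0,0,0],[0,0,0],[0,0,0],[0,0,0]],"claw":[0,0,0,0,0]}'>/dev/null;  python3 -c "
from h import *
go((.4515,-.306,.0622),91.1)"
```

```text
pos [ 0.4514 -0.306   0.0617] xang 90.98 z [ 0.0001 -0.0001 -1.    ] f [-1.0004 -0.9462 -1.1971] w 0.2608014029418405 44.99827980995178 t 14.05 q7 1.0874310759612211
slide [-0.      0.0004 -0.0017] mm [-0.0056  0.1189 -0.5083] turn tz -0.01753416671560715 tilt fix [ 0.0008  0.0007 -0.    ]
```

```bash
python3 -c "
from cell import arm
print(arm.sign_off())"
```

```text
the job is handed in; nothing more can be done
None
```

The job is handed in at about 14 s: all three chips are on the desk, the speaker and bottle look undisturbed in the camera views, and the wiper is held level and centred lengthwise over the green tray, about 15 mm above its rim by the arm's readings.

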